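# Square the heating block up to the fence

## Task

Push the heavy aluminium heating block round by its corners, and along the worktop, until the plain long face opposite its sight slots lies flat against the steel fence along its whole length, with no end of the block sticking out past the fence; the slots then look away from the fence. Keep the block flat on the worktop all the time, pushing only and never lifting or tipping it, and leave the jar, the cup, the timer and the small carton where they stand. Finish with the robot clear of everything.

Things in the scene. Friction and masses are not known exactly. Their poses are not given: they have to be found in the camera images.
- block: Loose aluminium heating block, 0.7 to 1 kg, a box 90 (x) x 130 (y) x 40 (z) mm with 12 round wells, 18 mm, in its top. Origin: centre of its underside. Its +x points out of the plain long face that must meet the fence; the long face at -x has four narrow dark upright sight slots, flush. Starts on the robot's side of the fence, 35 to 75 degrees counter-clockwise (from above) out of line with it.
- rear_left (a point): Foot of the corner at one end of the block's plain long face: block frame (+45, +65, 0) mm.
- rear_right (a point): Foot of the corner at the other end of the block's plain long face: block frame (+45, -65, 0) mm.
- fence: Steel angle fence fixed to the worktop, 210 mm long (y), upright front face 30 mm high, with a low foot flange 48 mm back behind it. Origin: foot of the front face, mid length; the front face is its plane x = 0, +x points away from the robot. With the block home, the two frames' axes are parallel and the block's origin lies at x = -45 mm, y within 40 mm of 0.
- jar: Small cream specimen jar with a screw lid, 46 mm wide, 72 mm high, loose; leave alone. Origin: centre of its underside.
- cup: White specimen cup with a lid, 66 mm wide, 70 mm high, loose; leave alone. Origin: centre of its underside.
- timer: Flat white bench timer, 62 x 68 x 22 mm, loose; leave alone. Origin: centre of its underside.
- slips: Small white carton with red stripes, 62 x 63 x 30 mm, loose; leave alone. Origin: centre of its underside.
There are look-alikes about, which are no part of the job. Of the things that look like the fence, the larger one is meant.

How it is judged:
At the end, for the whole second after the job is handed in: Both ends of the block's plain long face are within 4 mm of the fence's front face, neither end of the block reaches more than 2 mm past the fence's ends, the slots look away from the fence, and the block is at rest flat on the worktop (x of rear_left in the frame of fence between -0.004 and 0.003 m and x of rear_right in the frame of fence between -0.004 and 0.003 m and y of rear_left in the frame of fence below 0.107 m and y of rear_right in the frame of fence above -0.107 m and x of block in the frame of fence below -0.035 m and height (world z) of block below 0.004 m and angle between block's own z axis and vertical below 0.04 rad and linear speed of block below 0.01 m/s); the robot touches nothing.
It fails at once if the block is lifted or tipped off the worktop (height (world z) of block above 0.008 m or angle between block's own z axis and vertical above 0.12 rad).
It fails at once if the jar, cup, timer or small carton is moved more than 15 mm or tipped (distance of any of jar, cup, timer, slips from where it was at the start of the episode above 0.015 m or angle between any of jar, cup, timer, slips's own z axis and vertical above 0.3 rad).
It also fails if it takes over 72 s, if anything falls off the work surface, if the arm or the gripper's body presses on something with over 40 N, if the wrist force passes 120 N, or if a joint passes its speed limit or range.

## Robot

A 6-joint arm with a two-finger parallel gripper is mounted at the origin on a cart in front of the work surface, level with it; the furniture and walls round the work are solid. World frame = base frame: x ahead of the robot, y to its left, z up, the work surface at z = 0. Lengths are in m, angles in rad, forces in N, time in s.
With the tool pointing down it reaches from about 0.325 to 0.85 m from the base axis. Payload 15.5 kg.
Tool frame: the origin (TCP) lies on the front face of the gripper's body, between the roots of the fingers; the fingertips stand 78 mm ahead of it and the grasp point (between the pads) lies 60 mm ahead of it; z points along the fingers, y is the line along which they close (so a half turn about z gives the same grasp; the last joint's range is limited). The gripper opens to 91 mm and grips with 3 to 60 N. Pads are 32 mm wide; open, the fingers measure 118 mm over their backs; the gripper's body (76 mm by 178 mm) begins 60 mm behind the grasp point.
Start: joints at [1.173, 0.494, 1.345, -0, 1.302, -0.096], TCP at [0.186, 0.597, 0.292] pointing down, gripper open.
Joint ranges: [-2.91, 2.91], [-0.82, 2.16], [0.22, 2.67], [-1.22, 4.37], [0.12, 2.79], [-3.08, 3.08]. Speed limits (rad/s): [1.89, 1.89, 2.57, 3.01, 3.01, 3.01].

## Interface

Orientations are given as a rotation vector (axis times angle).
In Python, from rig import status, optics, r gives the robot as it stands.
- The arm moves only by the tool step_arm, never from a script. Its argument "steps" is a list of rows, each an object with "travel": the shift along the tool's x, y, z in m, a list of three; "turn": the turn about the tool's z in degrees; "hand": the gripper's target within -1 to 1 (fully open at 1, half-way at 0, shut at -1). In form: [{"travel": [tx, ty, tz], "turn": turn, "hand": hand}, ...]. A call has 1 to 20 rows; each row shifts and turns the commanded pose from where the row before left it, along the tool's axes as they then stand; what a row does not reach is not made up. A row lasts 1/10 s, in which the tool goes at most 50 mm and 8.59 degrees, less where a joint would pass 70% of its speed; a pose out of reach is approached as far as the arm can. A call with a gripper value outside its range is refused whole. The fingers move at their own pace and stop on an object; the grip force is fixed at half the most. Time passes only in rows, so rows that do not move let the fingers close. It gives the time, the measured TCP pose, the force, the opening and the grip force at its end, in the units of the state.
- status.get_obs(): the state, without advancing time (a new reading comes with each control period).
- optics.camera(name): name is "scene" or "top" or "wrist"; returns a dict with "frame" (400x640x3 uint8, red, green, blue), "range_z" (400x640 float32, m along the optical axis (not along the pixel's ray), 0 where there is no reading), "fx", "fy", "cx", "cy" (pixels), "R" (3x3) and "t" (3): a world point X has camera coordinates R X + t. Camera axes: x right, y down, z forward; pixel columns grow to the right and rows downward; lengths in m; the calibration is good to about 2 mm. A picture is of the moment at which its call begins.
- r.close_job(): hands the job in; it is judged then, once.
The state is a dict: "clock": time; "joint_positions": joint angles; "joint_vel": joint speeds; "joint_efforts": joint torques, N m; "eef_pos": TCP position; "orientation": TCP orientation; "ft_force": force on the tool from outside, world axes, zero at the start; "wrist_torque": the same for the moment, N m; "finger_gap": opening from 0.0 (shut) to 1.0 (fully open); "grip_force": force on a finger pad.
Only numpy, scipy, OpenCV 4.12 (cv2) and the standard library are available. Lean on these libraries where they do the work, as an engineer would, in place of code of your own. Each camera call takes 0.05 s, during which the arm holds its last target. There are 200 camera calls.

## Working session

There is one attempt and no reset: what is moved stays moved. The work goes in short steps, Python scripts to look and compute and a tool call to move; the robot and the scene stay as the last step left them, time stands still between calls to the robot, and variables do not carry over. Pictures are saved under pics/ and viewed, at most 10 in all, crops included, and the job is handed in when it is done.

Besides the shell and the picture viewer there is one more tool, called after "Emit:" in YAML: its name, and indented under it one key for each argument. step_arm: Moves the arm, as the interface text tells. Its arguments: {"type":"object","properties":{"steps":{"type":"array"}},"required":["steps"]}

```bash
mkdir -p pics
cat > h.py <<'E'
import numpy as np, cv2
from rig import status, optics, r
def snap(n,name):
    c=optics.camera(n); cv2.imwrite(f'pics/{name}.png',c['frame'][:,:,::-1]); np.savez(f'{name}.npz',**c); return c
def pt(c,u,v,z=0.):
    d=c['R'].T@np.array([(u-c['cx'])/c['fx'],(v-c['cy'])/c['fy'],1]); o=-c['R'].T@c['t']; return o+d*(z-o[2])/d[2]
E
python3 - <<'E'
from h import *
s=status.get_obs();print(s)
for n in('scene','top'):
    c=snap(n,n+'0');print(n,-c['R'].T@c['t'],c['R'][2])
E
```

```text
{'clock': 0.0, 'joint_positions': array([ 1.17347961e+00,  4.94189867e-01,  1.34612437e+00,  6.13684584e-08,
        1.30251318e+00, -9.55075839e-02]), 'joint_vel': array([-0.00049044,  0.00182869, -0.00048721, -0.00063161, -0.00015564,
        0.00117306]), 'joint_efforts': array([-3.70415264e-04, -8.78805614e+01, -3.81885839e+01,  7.07214698e-02,
        5.26649470e-02, -1.35895684e-04]), 'eef_pos': array([0.18567038, 0.59648495, 0.29163635]), 'orientation': array([-4.72238069e-01, -3.10559163e+00,  1.88076744e-03]), 'ft_force': array([ 0.0357146 , -0.63433761, -0.07131129]), 'wrist_torque': array([-0.04523956, -0.01297976, -0.02688913]), 'grip_force': 0.0, 'finger_gap': 1.0007971112967786}
scene [-0.09239574 -0.53882717  0.92384268] [ 0.53835378  0.43621253 -0.72103664]
top [0.39770953 0.00208091 1.22062113] [ 0.16179989 -0.02285969 -0.98655878]
```

View pics/top0.png

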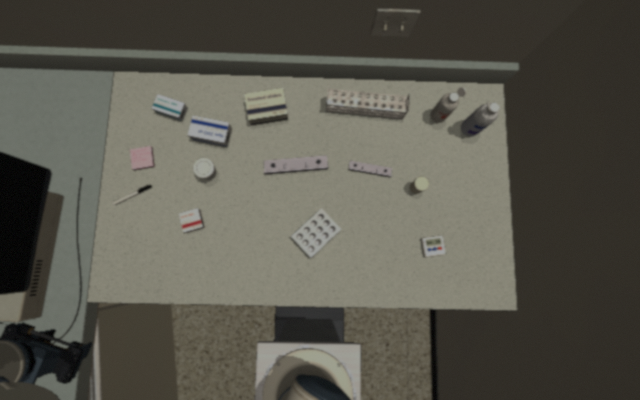

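View pics/scene0.png

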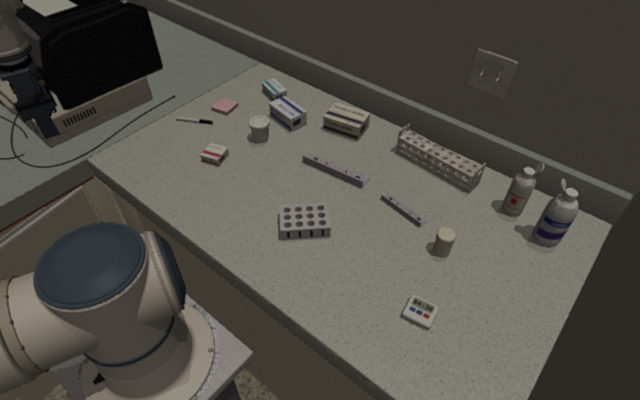

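The top view shows the block at (316,233). There are two fence-like bars: a larger one at (296,165) and a smaller one at (370,169). The larger is the fence. The jar is at (420,185), the cup at (204,170), the timer at (433,246) and the slips carton at (191,221). In the scene view the slotted face is on the block's near side, around (305,234). Next I'll take an enlarged crop to confirm and measure.

Run:
```python
from h import *
c=dict(np.load('top0.npz')); s=dict(np.load('scene0.npz'))
a=cv2.resize(c['frame'][140:270,250:450],(800,520),interpolation=cv2.INTER_CUBIC)[:,:,::-1]
b=cv2.resize(s['frame'][140:250,260:440],(800,489),interpolation=cv2.INTER_CUBIC)[:,:,::-1]
cv2.imwrite('pics/cropa.png',cv2.convertScaleAbs(a,alpha=1.5)); cv2.imwrite('pics/cropb.png',cv2.convertScaleAbs(b,alpha=1.5))
v,u=np.mgrid[:400,:640]
for n,c in(('top',c),('scene',s)):
    z=c['range_z'];P=np.stack([(u-c['cx'])/c['fx']*z,(v-c['cy'])/c['fy']*z,z],-1)
    W=(P-c['t'])@c['R']
    m=((W[...,2]>.012)&(W[...,2]<.12)&(z>0)&(W[...,0]>.2)&(W[...,0]<1)&(abs(W[...,1])<.6)).astype(np.uint8)
    k,l,st,ce=cv2.connectedComponentsWithStats(m)
    for i in range(1,k):
        if st[i,4]<40: continue
        q=W[l==i]; zt=np.percentile(q[:,2],90); q=q[q[:,2]>zt-.008]
        R=cv2.minAreaRect((q[:,:2]*1000).astype(np.float32))
        print(n,ce[i].round(),'ztop %.3f'%zt,np.round(R[0]),np.round(R[1]),round(R[2],1))
```

```text
top [367. 103.] ztop 0.066 [ 918. -170.] [266.  60.] 85.9
top [266. 106.] ztop 0.060 [899. 159.] [ 92. 128.] 11.2
top [168. 107.] ztop 0.043 [890. 479.] [97. 53.] 72.2
top [440. 112.] ztop 0.114 [ 887. -410.] [56. 30.] 50.7
top [472. 125.] ztop 0.111 [ 842. -514.] [62. 27.] 44.9
top [209. 131.] ztop 0.057 [810. 339.] [121.  69.] 80.5
top [141. 157.] ztop 0.019 [720. 558.] [69. 69.] 10.6
top [204. 168.] ztop 0.071 [678. 341.] [64. 62.] 89.8
top [295. 169.] ztop 0.032 [698.  57.] [ 21. 208.] 6.1
top [370. 172.] ztop 0.022 [ 698. -187.] [142.  20.] 81.5
top [419. 185.] ztop 0.074 [ 645. -338.] [44. 45.] 45.9
top [190. 220.] ztop 0.032 [518. 381.] [63. 62.] 18.8
top [315. 232.] ztop 0.043 [487. -13.] [ 90. 130.] 44.5
top [433. 246.] ztop 0.023 [ 455. -389.] [62. 69.] 8.1
scene [283. 105.] ztop 0.057 [810. 339.] [127.  72.] 79.1
scene [224. 105.] ztop 0.019 [720. 557.] [74. 70.] 9.9
scene [346. 120.] ztop 0.061 [899. 160.] [ 95. 130.] 10.9
scene [259. 127.] ztop 0.071 [677. 339.] [69. 60.] 46.3
scene [439. 158.] ztop 0.066 [ 920. -170.] [268.  64.] 86.5
scene [214. 153.] ztop 0.033 [518. 381.] [71. 66.] 18.4
scene [333. 170.] ztop 0.031 [697.  57.] [ 23. 210.] 5.2
scene [516. 198.] ztop 0.111 [ 883. -421.] [27. 55.] 5.5
scene [401. 209.] ztop 0.023 [ 698. -187.] [143.  20.] 82.0
scene [304. 219.] ztop 0.042 [488. -13.] [ 98. 130.] 44.6
scene [551. 227.] ztop 0.110 [ 841. -530.] [33. 68.] 2.1
scene [444. 241.] ztop 0.074 [ 645. -339.] [46. 44.] 31.0
scene [420. 311.] ztop 0.023 [ 455. -389.] [64. 68.] 8.9
```

View pics/cropa.png

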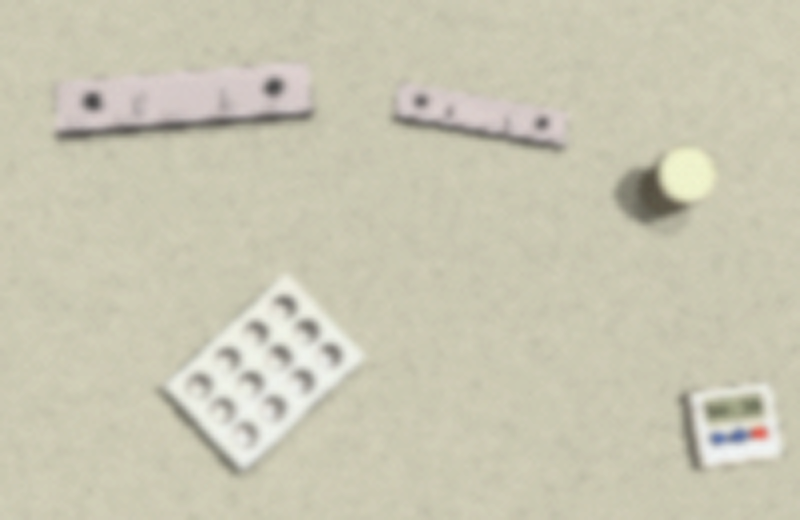

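View pics/cropb.png

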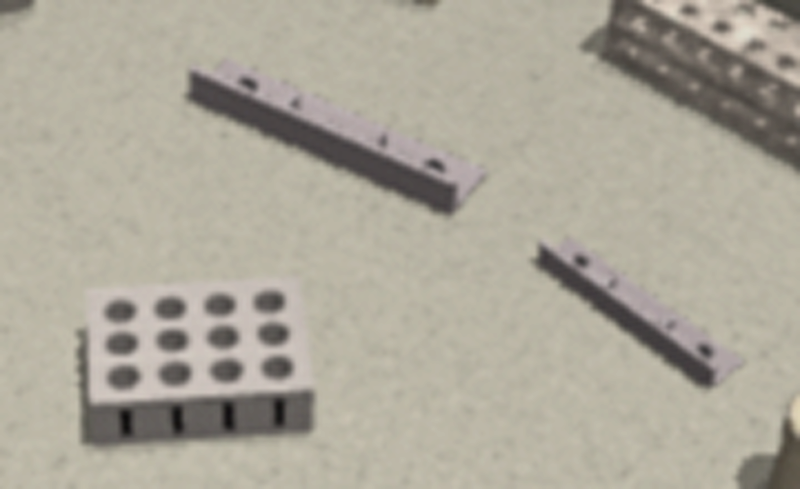

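The enlarged crops confirm it. The larger bar (185,100 in the top crop, about 208 mm long) is the fence, and the one at (480,115) is a 142 mm look-alike. The slots are on the block's robot-side/right face, so the plain face already looks up-left towards +x+y and is about 39° CCW off the fence.

My plan is to use the opened fingers as a two-point pusher on the slotted face. First I'll fit the fence front.

```bash
cat >> h.py <<'E'
def cloud(c):
    v,u=np.mgrid[:400,:640]; z=c['range_z']
    return (np.stack([(u-c['cx'])/c['fx']*z,(v-c['cy'])/c['fy']*z,z],-1)-c['t'])@c['R']
def moves(poses):
    """poses: list of (x,y,z,heading deg of tool +x); tool y = heading-90deg (z down). prints rows totals in tool axes"""
    for a,b in zip(poses,poses[1:]):
        h=np.radians(a[3]);d=np.subtract(b[:3],a[:3])
        print('travel',np.round([d[0]*np.cos(h)+d[1]*np.sin(h),d[0]*np.sin(h)-d[1]*np.cos(h),-d[2]],4),'turn',round(a[3]-b[3],2))
E
python3 - <<'E'
from h import *
for n in('scene','top'):
    W=cloud(dict(np.load(n+'0.npz'))).reshape(-1,3)
    m=(abs(W[:,0]-.69)<.05)&(W[:,1]>-.08)&(W[:,1]<.19)&(W[:,2]>.006)&(W[:,2]<.05);q=W[m]
    # front envelope: for each y bin min x
    b=np.arange(-.04,.155,.008);L=[]
    for y in b:
        k=q[(q[:,1]>=y)&(q[:,1]<y+.008)&(q[:,2]>.01)]
        if len(k)>3: L.append((y+.004,np.percentile(k[:,0],15)))
    L=np.array(L);p=np.polyfit(L[:,0],L[:,1],1);print(n,p,np.degrees(np.arctan(-p[0])),np.std(np.polyval(p,L[:,0])-L[:,1]),'yext',q[:,1].min(),q[:,1].max())
# scene: front foot edge of the dark face via rays
s=dict(np.load('scene0.npz'));W=cloud(s);g=s['frame'].mean(2)
m=(abs(W[...,0]-.69)<.05)&(W[...,1]>-.06)&(W[...,1]<.17)&(g<90)&(W[...,2]>-.01)
P=[]
for u in range(303,366):
    v=np.where(m[:,u])[0]
    if len(v): P.append(pt(s,u+.0,v.max()+.5,0.)[:2])
P=np.array(P);p=np.polyfit(P[:,1],P[:,0],1);print('foot',len(P),p,np.degrees(np.arctan(-p[0])),P[:,1].min(),P[:,1].max())
E
```

```text
scene [-0.10875143  0.69427509] 6.206606142373946 0.0005053584776334629 yext -0.0489113874332772 0.16143140372523468
top [-0.11048585  0.69446206] 6.304801608369656 0.00032624818602173156 yext -0.07694141042554159 0.18980588621793823
foot 61 [-0.11703372  0.69590904] 6.675172184631982 -0.04763965943884796 0.15746055448207374
```

Emit:
step_arm:
  steps:
    - {"travel": [0, 0, 0], "turn": 6, "hand": 1}
    - {"travel": [0, -0.03, 0], "turn": 6, "hand": 1}

```text
clock: 0.3
eef_pos: [0.1747, 0.5708, 0.2916]
orientation: [0.801, 3.038, 0.002]
ft_force: [0.7, -0.5, 0.6]
finger_gap: 0.999
grip_force: 0.0
```

Emit:
step_arm:
  steps:
    - {"travel": [0, 0, 0], "turn": 8.2, "hand": 1}
    - {"travel": [0, 0, 0], "turn": 8.2, "hand": 1}
    - {"travel": [0, 0, 0], "turn": 8.2, "hand": 1}
    - {"travel": [0, 0, 0], "turn": 8.2, "hand": 1}
    - {"travel": [0, 0, 0], "turn": 8.2, "hand": 1}
    - {"travel": [0, 0, 0], "turn": 8.2, "hand": 1}
    - {"travel": [0, 0, 0], "turn": 8.2, "hand": 1}
    - {"travel": [0, 0, 0], "turn": 8.2, "hand": 1}
    - {"travel": [0, 0, 0], "turn": 8.2, "hand": 1}
    - {"travel": [0, 0, 0], "turn": 8.2, "hand": 1}
    - {"travel": [0, 0, 0], "turn": 8.2, "hand": 1}
    - {"travel": [0, 0, 0], "turn": 8.2, "hand": 1}
    - {"travel": [0, 0, 0], "turn": 8.2, "hand": 1}
    - {"travel": [0, 0, 0], "turn": 0, "hand": 1}

```text
clock: 1.7
eef_pos: [0.1738, 0.5691, 0.2919]
orientation: [2.913, 1.175, -0.001]
ft_force: [-0.2, -0.6, 0.6]
finger_gap: 0.997
grip_force: 0.0
```

```bash
cat >> h.py <<'E'
from scipy.spatial.transform import Rotation as Ro
def pose():
    s=status.get_obs();X=Ro.from_rotvec(s['orientation']).as_matrix()[:,0];return (*s['eef_pos'],np.degrees(np.arctan2(X[1],X[0])))
E
python3 - <<'E'
from h import *
p=pose();print(p,status.get_obs()['joint_positions'])
moves([p,(.41,-.089,p[2],44.5),(.41,-.089,.094,44.5)])
E
```

```text
(np.float64(0.1738408293879101), np.float64(0.569052541125636), np.float64(0.2919304171652629), np.float64(43.944223442789294)) [ 1.17397799e+00  4.51703424e-01  1.42216289e+00 -6.95042357e-06
  1.26836181e+00  1.97780493e+00]
travel [-0.2866  0.6377 -0.    ] turn -0.56
travel [0.     0.     0.1979] turn 0.0
```

Emit:
step_arm:
  steps:
    - {"travel": [-0.0143, 0.0319, 0], "turn": -0.5, "hand": 1}
    - {"travel": [-0.0143, 0.0319, 0], "turn": 0, "hand": 1}
    - {"travel": [-0.0143, 0.0319, 0], "turn": 0, "hand": 1}
    - {"travel": [-0.0143, 0.0319, 0], "turn": 0, "hand": 1}
    - {"travel": [-0.0143, 0.0319, 0], "turn": 0, "hand": 1}
    - {"travel": [-0.0143, 0.0319, 0], "turn": 0, "hand": 1}
    - {"travel": [-0.0143, 0.0319, 0], "turn": 0, "hand": 1}
    - {"travel": [-0.0143, 0.0319, 0], "turn": 0, "hand": 1}
    - {"travel": [-0.0143, 0.0319, 0], "turn": 0, "hand": 1}
    - {"travel": [-0.0143, 0.0319, 0], "turn": 0, "hand": 1}
    - {"travel": [-0.0143, 0.0319, 0], "turn": 0, "hand": 1}
    - {"travel": [-0.0143, 0.0319, 0], "turn": 0, "hand": 1}
    - {"travel": [-0.0143, 0.0319, 0], "turn": 0, "hand": 1}
    - {"travel": [-0.0143, 0.0319, 0], "turn": 0, "hand": 1}
    - {"travel": [-0.0143, 0.0319, 0], "turn": 0, "hand": 1}
    - {"travel": [-0.0143, 0.0319, 0], "turn": 0, "hand": 1}
    - {"travel": [-0.0143, 0.0319, 0], "turn": 0, "hand": 1}
    - {"travel": [-0.0143, 0.0319, 0], "turn": 0, "hand": 1}
    - {"travel": [-0.0143, 0.0319, 0], "turn": 0, "hand": 1}
    - {"travel": [-0.0143, 0.0319, 0], "turn": 0, "hand": 1}

```text
clock: 3.7
eef_pos: [0.4182, -0.0875, 0.2922]
orientation: [-2.904, -1.2, -0.0]
ft_force: [1.0, 0.7, 0.9]
finger_gap: 1.0
grip_force: 0.0
```

Run:
```python
from h import *
p=pose();print(p)
moves([p,(.41,-.089,p[2],44.5),(.41,-.089,.094,44.5)])
```

```text
(np.float64(0.4182439011069956), np.float64(-0.08748555325588485), np.float64(0.2922055318638157), np.float64(44.89369515475826))
travel [-0.0069 -0.0047 -0.    ] turn 0.39
travel [0.     0.     0.1982] turn 0.0
```

Emit:
step_arm:
  steps:
    - {"travel": [-0.007, -0.005, 0.02], "turn": 0.4, "hand": 1}
    - {"travel": [0, 0, 0.028], "turn": 0, "hand": 1}
    - {"travel": [0, 0, 0.028], "turn": 0, "hand": 1}
    - {"travel": [0, 0, 0.028], "turn": 0, "hand": 1}
    - {"travel": [0, 0, 0.028], "turn": 0, "hand": 1}
    - {"travel": [0, 0, 0.028], "turn": 0, "hand": 1}
    - {"travel": [0, 0, 0.02], "turn": 0, "hand": 1}
    - {"travel": [0, 0, 0.018], "turn": 0, "hand": 1}
    - {"travel": [0, 0, 0], "turn": 0, "hand": 1}

```text
clock: 4.6
eef_pos: [0.4088, -0.0871, 0.0927]
orientation: [-2.906, -1.187, 0.004]
ft_force: [-0.1, -0.2, 0.5]
finger_gap: 0.999
grip_force: 0.0
```

Run:
```python
from h import *
snap('scene','s1');snap('top','t1');print(pose())
p=pose()
b=np.array([.487,-.013]);h=np.radians(44.5);n=np.array([np.cos(h),np.sin(h)]);t=np.array([-n[1],n[0]])
d=b-np.array(p[:2]);print('fwd to centre',d@n,'side(left)',d@t)
```

```text
(np.float64(0.40951997608037954), np.float64(-0.08728916472917787), np.float64(0.09441035658208516), np.float64(44.357970793412754))
fwd to centre 0.10733262565692452 side(left) -0.001319686453060915
```

View pics/s1.png

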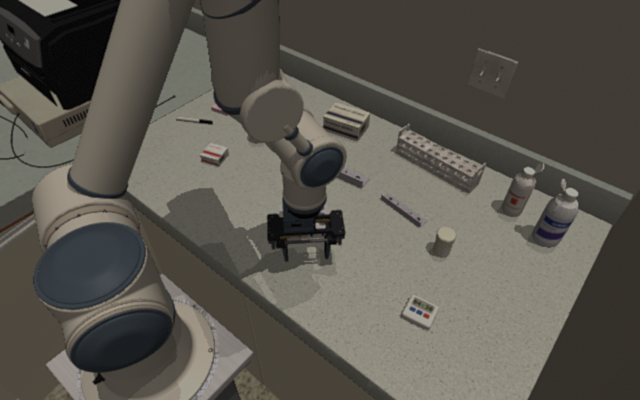

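The fingers are down behind the slotted face at about (284,250) and (327,250), with the block just beyond them. I'll push it straight ahead first.

Emit:
step_arm:
  steps:
    - {"travel": [0.008, 0, 0], "turn": 0, "hand": 1}
    - {"travel": [0.008, 0, 0], "turn": 0, "hand": 1}
    - {"travel": [0.008, 0, 0], "turn": 0, "hand": 1}
    - {"travel": [0.008, 0, 0], "turn": 0, "hand": 1}
    - {"travel": [0.005, 0, 0], "turn": 0, "hand": 1}
    - {"travel": [0.004, 0, 0], "turn": 0, "hand": 1}
    - {"travel": [0.004, 0, 0], "turn": 0, "hand": 1}
    - {"travel": [0.004, 0, 0], "turn": 0, "hand": 1}
    - {"travel": [0.004, 0, 0], "turn": 0, "hand": 1}
    - {"travel": [0.004, 0, 0], "turn": 0, "hand": 1}
    - {"travel": [0.004, 0, 0], "turn": 0, "hand": 1}
    - {"travel": [0.004, 0, 0], "turn": 0, "hand": 1}
    - {"travel": [0.004, 0, 0], "turn": 0, "hand": 1}
    - {"travel": [0.004, 0, 0], "turn": 0, "hand": 1}
    - {"travel": [0.004, 0, 0], "turn": 0, "hand": 1}

```text
clock: 6.2
eef_pos: [0.4643, -0.0336, 0.0942]
orientation: [-2.91, -1.182, 0.002]
ft_force: [-4.4, -4.0, 4.1]
finger_gap: 1.001
grip_force: 2.9
```

```bash
cat >> h.py <<'E'
F=np.array([.688,.0565]);A=np.radians(6.3);NF=np.array([np.cos(A),np.sin(A)]);TF=np.array([-NF[1],NF[0]])
def wells(c):
    """round wells (dark blobs) in block top, z=.04"""
def report(name):
    p=pose();d=np.array(p[:2])-F;print('tcp',np.round(p,4),'in fence x,y',np.round([d@NF,d@TF],4),'dh',round(p[3]-6.3,2),'F',np.round(status.get_obs()['ft_force'],1))
    for n in('top','scene'):
        c=snap(n,f'{name}{n[0]}');W=cloud(c)
        m=((abs(W[...,2]-.042)<.006)&(W[...,0]>.4)&(W[...,0]<.72)&(abs(W[...,1])<.2)).astype(np.uint8)
        k,l,st,_=cv2.connectedComponentsWithStats(m)
        i=1+np.argmax(st[1:,4]);q=W[l==i][:,:2];R=cv2.minAreaRect((q*1000).astype(np.float32));b=np.array(R[0])/1000-F
        print(n,st[i,4],np.round(R[0]),np.round(R[1]),round(R[2],1),'fence x,y',np.round([b@NF,b@TF],4))
        cv2.imwrite(f'pics/{name}{n[0]}c.png',cv2.convertScaleAbs(cv2.resize(c['frame'][130:270,240:400] if n=='top' else c['frame'][140:280,240:400],(640,560),interpolation=cv2.INTER_CUBIC)[:,:,::-1],alpha=1.6))
E
python3 - <<'E'
from h import *
report('a')
E
```

```text
tcp [ 4.64300e-01 -3.36000e-02  9.42000e-02  4.42015e+01] in fence x,y [-0.2323 -0.065 ] dh 37.9 F [-4.4 -4.   4.1]
top 33 [499.  76.] [15. 29.] 78.7 fence x,y [-0.1861  0.0405]
scene 122 [497.  -4.] [19. 99.] 48.5 fence x,y [-0.1963 -0.0395]
```

View pics/atc.png

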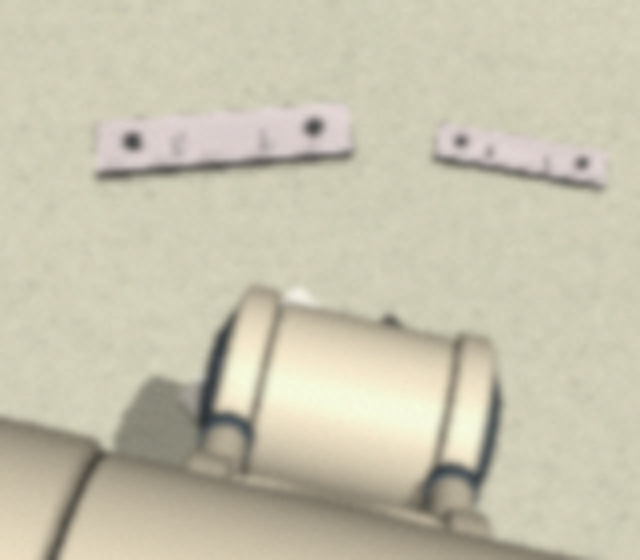

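The block is hidden under the wrist. Its corner shows at (300,295), and the contact force is about 6 N. I'll carry on straight, then start the turning arc.

Emit:
step_arm:
  steps:
    - {"travel": [0.004, 0, 0], "turn": 0, "hand": 1}
    - {"travel": [0.004, 0, 0], "turn": 0, "hand": 1}
    - {"travel": [0.004, 0, 0], "turn": 0, "hand": 1}
    - {"travel": [0.004, 0, 0], "turn": 0, "hand": 1}
    - {"travel": [0.004, 0, 0], "turn": 0, "hand": 1}
    - {"travel": [0.004, 0, 0], "turn": 0, "hand": 1}
    - {"travel": [0.004, 0, 0], "turn": 0, "hand": 1}
    - {"travel": [0.004, 0, 0], "turn": 0, "hand": 1}
    - {"travel": [0.004, 0, 0], "turn": 0, "hand": 1}
    - {"travel": [0.004, 0, 0], "turn": 0, "hand": 1}
    - {"travel": [0.004, 0, 0], "turn": 0, "hand": 1}
    - {"travel": [0.004, 0, 0], "turn": 0, "hand": 1}
    - {"travel": [0.004, 0, 0], "turn": 2, "hand": 1}
    - {"travel": [0.004, 0, 0], "turn": 2, "hand": 1}
    - {"travel": [0.004, 0, 0], "turn": 2, "hand": 1}
    - {"travel": [0.004, 0, 0], "turn": 2, "hand": 1}
    - {"travel": [0.004, 0, 0], "turn": 2, "hand": 1}

```text
clock: 8.0
eef_pos: [0.5143, 0.0131, 0.0942]
orientation: [-3.003, -0.922, 0.001]
ft_force: [-3.7, -0.1, 0.2]
finger_gap: 1.001
grip_force: 1.5
```

Run:
```python
from h import *
report('b')
```

```text
tcp [5.14300e-01 1.31000e-02 9.42000e-02 3.41342e+01] in fence x,y [-0.1774 -0.0241] dh 27.83 F [-3.7 -0.1  0.2]
top 7 [635.  21.] [ 4. 10.] 8.0 fence x,y [-0.0565 -0.0292]
scene 148 [522.  33.] [ 43. 104.] 54.8 fence x,y [-0.1673 -0.0055]
```

View pics/bsc.png

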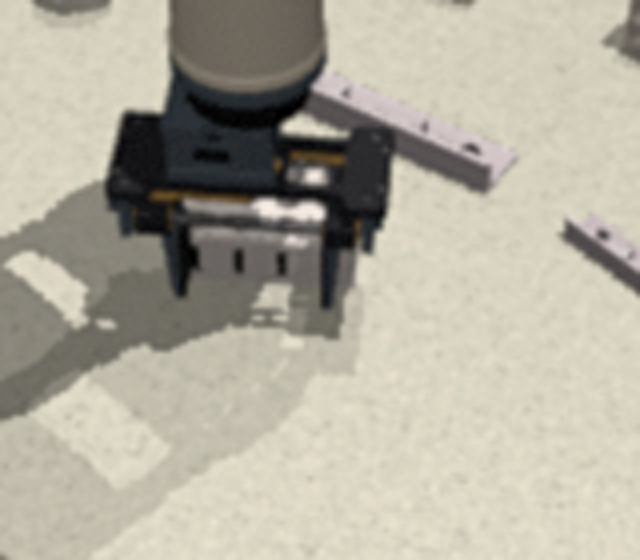

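The slotted face sits flush and centred between the fingertips, with slots at (195,245), (238,260) and (281,262). I'll continue the arc.

Emit:
step_arm:
  steps:
    - {"travel": [0.0035, 0, 0], "turn": 2, "hand": 1}
    - {"travel": [0.0035, 0, 0], "turn": 2, "hand": 1}
    - {"travel": [0.0035, 0, 0], "turn": 2, "hand": 1}
    - {"travel": [0.0035, 0, 0], "turn": 2, "hand": 1}
    - {"travel": [0.0035, 0, 0], "turn": 2, "hand": 1}
    - {"travel": [0.0035, 0, 0], "turn": 2, "hand": 1}
    - {"travel": [0.0035, 0, 0], "turn": 2, "hand": 1}
    - {"travel": [0.0035, 0, 0], "turn": 2, "hand": 1}
    - {"travel": [0.0035, 0, 0], "turn": 2, "hand": 1}
    - {"travel": [0.0035, 0, 0], "turn": 2, "hand": 1}
    - {"travel": [0.0035, 0, 0], "turn": 2, "hand": 1}
    - {"travel": [0.0035, 0, 0], "turn": 2, "hand": 1}
    - {"travel": [0.0035, 0, 0], "turn": 2, "hand": 1}
    - {"travel": [0.0035, 0, 0], "turn": 1.5, "hand": 1}
    - {"travel": [0, 0, 0], "turn": 0, "hand": 1}

```text
clock: 9.6
eef_pos: [0.5601, 0.0303, 0.0942]
orientation: [-3.136, -0.184, -0.001]
ft_force: [-1.2, 1.1, 0.2]
finger_gap: 1.001
grip_force: 0.6
```

Run:
```python
from h import *
report('c')
```

```text
tcp [0.5601 0.0303 0.0942 6.7071] in fence x,y [-0.13  -0.012] dh 0.41 F [-1.2  1.1  0.2]
top 2 [624. -28.] [3. 0.] -177.9 fence x,y [-0.0733 -0.0772]
scene 136 [611. -22.] [128.  18.] 7.3 fence x,y [-0.0847 -0.0693]
```

View pics/csc.png

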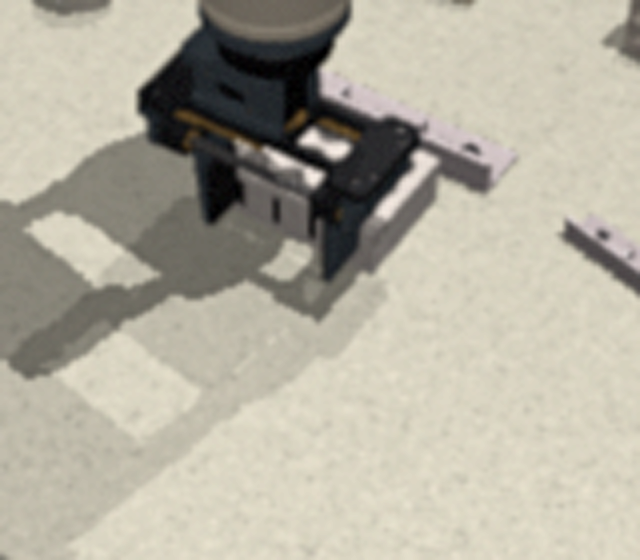

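The block is now parallel to the fence and just short of it. Its right end, at about (405,205), is at fence y ≈ -0.077, within the limit. I'll push it straight in gently.

Emit:
step_arm:
  steps:
    - {"travel": [0.003, 0, 0], "turn": 0.4, "hand": 1}
    - {"travel": [0.003, 0, 0], "turn": 0, "hand": 1}
    - {"travel": [0.003, 0, 0], "turn": 0, "hand": 1}
    - {"travel": [0.003, 0, 0], "turn": 0, "hand": 1}
    - {"travel": [0.003, 0, 0], "turn": 0, "hand": 1}
    - {"travel": [0.003, 0, 0], "turn": 0, "hand": 1}
    - {"travel": [0.002, 0, 0], "turn": 0, "hand": 1}
    - {"travel": [0.001, 0, 0], "turn": 0, "hand": 1}
    - {"travel": [0, 0, 0], "turn": 0, "hand": 1}

```text
clock: 10.6
eef_pos: [0.5803, 0.0326, 0.0942]
orientation: [3.137, 0.173, -0.001]
ft_force: [-4.6, -0.6, 2.1]
finger_gap: 1.003
grip_force: 2.2
```

Emit:
step_arm:
  steps:
    - {"travel": [0.001, 0, 0], "turn": 0, "hand": 1}
    - {"travel": [0.001, 0, 0], "turn": 0, "hand": 1}
    - {"travel": [0, 0, 0], "turn": 0, "hand": 1}

```text
clock: 10.9
eef_pos: [0.5823, 0.0328, 0.0942]
orientation: [-3.137, -0.173, 0.001]
ft_force: [-3.8, 0.1, 2.0]
finger_gap: 1.003
grip_force: 2.3
```

Force is still only that of sliding, so I'll continue in small steps.

Emit:
step_arm:
  steps:
    - {"travel": [0.001, 0, 0], "turn": 0, "hand": 1}
    - {"travel": [0.001, 0, 0], "turn": 0, "hand": 1}
    - {"travel": [0, 0, 0], "turn": 0, "hand": 1}

```text
clock: 11.2
eef_pos: [0.5833, 0.033, 0.0941]
orientation: [3.137, 0.173, -0.004]
ft_force: [-11.7, -2.1, 7.5]
finger_gap: 1.003
grip_force: 5.4
```

Emit:
step_arm:
  steps:
    - {"travel": [0.001, 0, 0], "turn": 0, "hand": 1}
    - {"travel": [0.001, 0, 0], "turn": 0, "hand": 1}
    - {"travel": [0, 0, 0], "turn": 0, "hand": 1}

```text
clock: 11.5
eef_pos: [0.5836, 0.033, 0.0939]
orientation: [3.137, 0.173, -0.01]
ft_force: [-20.2, -4.4, 13.5]
finger_gap: 1.003
grip_force: 10.2
```

Emit:
step_arm:
  steps:
    - {"travel": [0.001, 0, 0], "turn": 0, "hand": 1}
    - {"travel": [0.001, 0, 0], "turn": 0, "hand": 1}
    - {"travel": [0, 0, 0], "turn": 0, "hand": 1}

```text
clock: 11.8
eef_pos: [0.5839, 0.0331, 0.0937]
orientation: [3.137, 0.174, -0.015]
ft_force: [-28.9, -8.1, 20.2]
finger_gap: 0.996
grip_force: 15.1
```

The force has risen to 29 N with no more travel, so the block is seated against the fence. I'll back off, lift clear, and look.

Emit:
step_arm:
  steps:
    - {"travel": [-0.002, 0, 0], "turn": 0, "hand": 1}
    - {"travel": [-0.003, 0, 0], "turn": 0, "hand": 1}
    - {"travel": [-0.005, 0, 0], "turn": 0, "hand": 1}
    - {"travel": [-0.015, 0, 0], "turn": 0, "hand": 1}
    - {"travel": [-0.02, 0, 0], "turn": 0, "hand": 1}
    - {"travel": [-0.02, 0, 0], "turn": 0, "hand": 1}
    - {"travel": [-0.02, 0, 0], "turn": 0, "hand": 1}
    - {"travel": [0, 0, -0.03], "turn": 0, "hand": 1}
    - {"travel": [0, 0, -0.04], "turn": 0, "hand": 1}
    - {"travel": [0, 0, -0.04], "turn": 0, "hand": 1}
    - {"travel": [0, 0, -0.04], "turn": 0, "hand": 1}
    - {"travel": [-0.03, 0, -0.03], "turn": 0, "hand": 1}
    - {"travel": [-0.04, 0, 0], "turn": 0, "hand": 1}
    - {"travel": [-0.04, 0, 0], "turn": 0, "hand": 1}
    - {"travel": [0, 0, 0], "turn": 0, "hand": 1}

```text
clock: 13.3
eef_pos: [0.3902, 0.0122, 0.2743]
orientation: [-3.137, -0.173, 0.003]
ft_force: [-0.2, 0.4, -0.7]
finger_gap: 1.001
grip_force: 0.0
```

Run:
```python
from h import *
report('d')
for n,f in(('top','dt'),('scene','ds')):
    W=cloud(dict(np.load(f+'.npz')))
    for k,(x,y,z) in dict(jar=(.645,-.338,.07),cup=(.678,.34,.067),timer=(.455,-.389,.018),slips=(.518,.381,.027)).items():
        q=W[(np.hypot(W[...,0]-x,W[...,1]-y)<.06)&(W[...,2]>z-.008)&(W[...,2]<z+.015)]
        if len(q)>30: print(n,k,np.round(cv2.minAreaRect((q[:,:2]*1000).astype(np.float32))[0]))
```

```text
tcp [0.3902 0.0122 0.2743 6.3007] in fence x,y [-0.3009 -0.0114] dh 0.0 F [-0.2  0.4 -0.7]
top 785 [645.  38.] [ 91. 130.] 6.3 fence x,y [-0.0447 -0.0132]
scene 829 [645.  39.] [ 95. 132.] 5.5 fence x,y [-0.0443 -0.0128]
top jar [ 645. -339.]
top cup [678. 340.]
top timer [ 454. -388.]
top slips [518. 381.]
scene jar [ 646. -340.]
scene timer [ 454. -389.]
scene slips [518. 382.]
```

View pics/dsc.png

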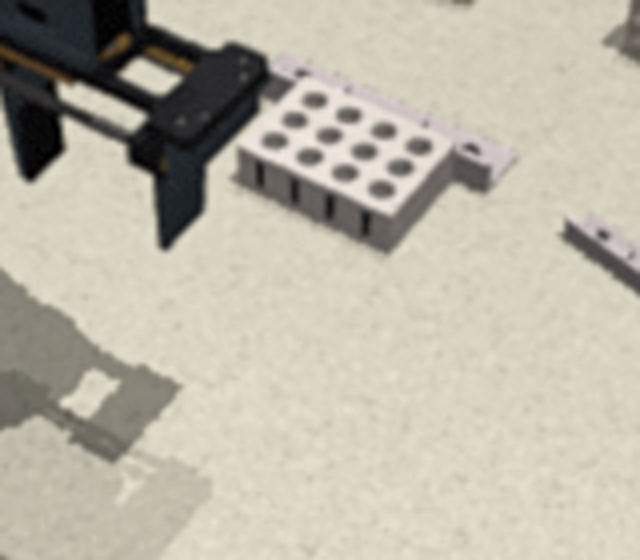

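View pics/dtc.png

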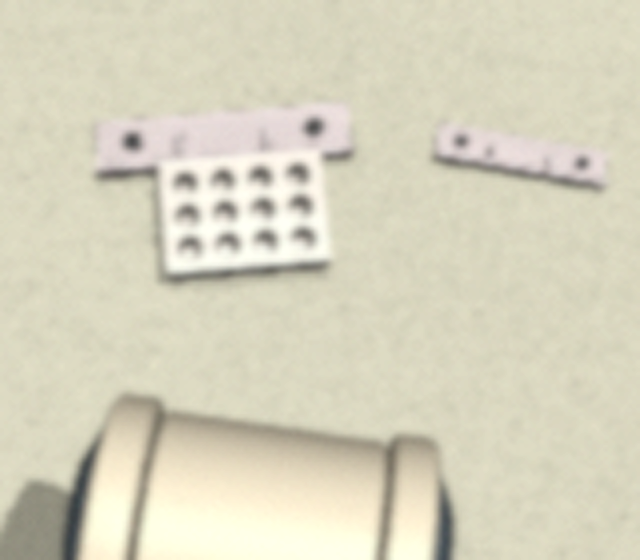

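The block lies flush on the fence (top crop, edge (160,163)–(325,150)) and well within the fence's ends. The slots face the robot, the other items haven't moved, and the gripper is clear. I'll hand it in.

```bash
python3 -c "
from rig import r
print(r.close_job())"
```

```text
the job is handed in; nothing more can be done
None
```

I pushed the block flush against the larger fence with its slots facing away and handed the job in at about 13 s; the last camera check put it parallel to the fence and within its ends, with the jar, cup, timer and carton not moved and the arm clear, but the hand-in gave no verdict.

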